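Shut the connector tote and tilt its loose shells into the low corner

ROBOT

A 6-joint arm with a two-finger parallel gripper is mounted at the origin on the work surface. World frame = base frame: x ahead of the robot, y to its left, z up, the work surface at z = 0. Lengths are in m, angles in rad, forces in N, time in s.
With the tool pointing down it reaches from about 0.225 to 0.875 m from the base axis. Payload 3.4 kg.
Tool frame: the origin (TCP) lies between the finger pads; the fingertips stand 8 mm ahead of it and the grasp point (between the pads) lies 11 mm behind it; z points along the fingers, y is the line along which they close (so a half turn about z gives the same grasp; the last joint's range is limited). The gripper opens to 85 mm and grips with 20 to 120 N. Pads are 22 mm wide; open, the fingers measure 114 mm over their backs; the gripper's body (76 mm by 85 mm) begins 54 mm behind the grasp point. The pads swing forward as they close: fully open they stand 13 mm farther back than shut.
Start: joints at [-1.236, 0.276, 1.505, -0, 1.361, -0.121], TCP at [0.253, -0.516, 0.239] pointing down, gripper open.
Joint ranges: [-2.89, 2.89], [-0.75, 2.08], [0.22, 2.7], [-1.18, 4.32], [0.11, 2.71], [-2.7, 2.7]. Speed limits (rad/s): [2.57, 2.57, 3.14, 3.14, 3.14, 3.14].

INTERFACE

Orientations are given as a unit quaternion [w, x, y, z].
In Python, from rig import manip, optics, finder gives the robot as it stands.
- The arm moves only by the tool servo_tool, never from a script. Its argument "increments" is a list of rows, each a list of 7 numbers: the shift along the tool's x, y, z in cm, then the turn, a rotation vector about the tool's x, y, z in degrees, then the closure, from -1 (fully open) to 1 (shut). In form: [[x, y, z, rx, ry, rz, gripper], ...]. A call has exactly 5 rows; each row shifts and turns the commanded pose from where the row before left it, along the tool's axes as they then stand; what a row does not reach is not made up. A row lasts 1/10 s, in which the tool goes at most 50 mm and 8.59 degrees, less where a joint would pass 70% of its speed; a pose out of reach is approached as far as the arm can. A call is refused whole if a number of a shift passes 5 or a number of a turn 8.59, either way. A call with a gripper value outside its range is refused whole. The fingers move at their own pace and stop on an object; "squeeze" is the grip in N (left out, the last holds). Time passes only in rows, so rows that do not move let the fingers close, or fill a call up. It gives the time, the measured TCP pose, the force, the opening and the grip force at its end, in the units of the state.
- manip.get_state(): the state, without advancing time (a new reading comes with each control period).
- optics.get_image(name): name is "side" or "top" or "wrist"; returns the picture (384x512x3 uint8, red, green, blue); there is no depth.
- optics.get_calibration(name): a dict with "fov_y" (degrees; the focal length in pixels is half the picture's height over the tangent of half this angle, whatever the lens; pixels are square), "cx", "cy" (the principal point, pixels), "world_to_cam" (4x4, takes a point from world to camera coordinates). Camera axes: x right, y down, z forward; pixel columns grow to the right and rows downward; lengths in m; the calibration is good to about 2 mm. A picture is of the moment at which its call begins: read the wrist's pose just before it. get_calibration takes no time and is no camera call; for the wrist camera it gives the pose at the moment of the call.
- manip.sign_off(): hands the job in; it is judged then, once.
Trained networks look in the newest picture that a camera, given by its name, has taken for a name from the list of things; names that differ only in an ending like _2 or _b are one class to them, and where a whole thing is asked for, a point or a joint stands for the part that bears it (a point fixed in the world has none). Each returns a list of dicts, best first, with "p" (0 to 1); they miss things now and then, are a little off and sometimes report something else, mostly with a low value. They report only what shows in the picture. A call takes as long as a camera call. They do not tell look-alikes from the thing itself.
- finder.silhouettes(label, camera): "region" (384x512 bool, what is visible of it) and "box" ([centre column, centre row, width, height] in pixels, round what is visible of it).
- finder.tip_of(label, camera): "at" ([column, row] in pixels: a listed point, or the origin of a listed thing).
The state is a dict: "clock": time; "qpos": joint angles; "qd": joint speeds; "effort": joint torques, N m; "position": TCP position; "ee_rot": TCP orientation; "contact_force": force on the tool from outside, world axes, zero at the start; "moment": the same for the moment, N m; "width": finger opening in m; "gripper_force": force on a finger pad.
Only numpy, scipy, OpenCV 4.12 (cv2) and the standard library are available. Lean on these libraries where they do the work, as an engineer would, in place of code of your own. Each camera call takes 0.05 s, during which the arm holds its last target. There are 200 camera calls.

TASK

With the tote still standing on the bench, slide its flat cover fully shut over the brass bushings so that they cannot mix. Then take the tote by its grip fin, lift it clear of the bench and tilt it until all three black round connector shells have slid together into the low-walled corner of the open half. Finish holding it there in the gripper, still, clear of the bench and still tilted; do not put it down, and leave the bottle, screwdriver and tape alone.

Things in the scene. Friction and masses are not known exactly. Their poses are not given: they have to be found in the camera images.
- tote: Loose grey plastic tote, 200 mm in x, 140 in y, 45 high, walls and floor 4 mm, 0.45 to 0.65 kg filled. Origin: centre of its underside, z up. An 8 mm wall along y at x = 0 halves it: the open half at -x (92 x 132 mm inside), the half with the sliding cover at +x. A grip fin stands on that wall. Sides +-x, +-y as in its own frame.
- tote_grip (a point): Centre of the tote's grip fin, 82 mm above the tote's underside over its middle; axes as the tote's. The fin is an upright plate on the middle wall, 14 mm thick in x, 66 mm wide in y, from 45 to 102 mm above the underside. Take it from above across its thickness; the whole tote can be lifted and tilted by it.
- tote_corner (a point): Inner floor corner of the open half at the low-walled corner (x -96, y -66, z 4 mm in the tote's frame; axes as the tote's). At this corner alone the two outer walls are cut down from 45 to 24 mm high, for 45 mm each way. From here the open half extends 92 mm along +x and 132 mm along +y.
- cover (a joint): How far the flat cover is slid open, m: 0 = fully shut (hard stop), 0.12 = widest; starts at 0.07 to 0.11. Opening moves it along the tote's +y, overhanging that side. About 1.2 N of friction; it stays where left, also tilted. Aluminium plate 86 (x) x 136 (y) x 3 mm, from 45 to 48 mm above the tote's underside, captive on the tote.
- cover_knob (a point): On the black grip bar of the cover, 66 mm above the tote's underside; axes as the tote's. The bar is 40 mm along x, 12 mm thick in y, from 48 to 80 mm above the underside. With the cover shut it is at x 54.5, y 56 mm in the tote's frame; it moves with the cover along the tote's y.
- housing0_c (a point): Centre of a loose round black connector shell, 18 mm across, 12 mm high, 12 g, standing on its flat end in the open half, away from the low-walled corner; smooth: it slides on the tote's floor from about 12 to 18 degrees of slope; rubbing along a wall it needs more: 37 degrees or a little more of tilt with the corner lowest brings it home (less if first tipped towards one wall, then the other).
- housing1_c (a point): Centre of a loose round black connector shell, 18 mm across, 12 mm high, 12 g, standing on its flat end in the open half, away from the low-walled corner; smooth: it slides on the tote's floor from about 12 to 18 degrees of slope; rubbing along a wall it needs more: 37 degrees or a little more of tilt with the corner lowest brings it home (less if first tipped towards one wall, then the other).
- housing2_c (a point): Centre of a loose round black connector shell, 18 mm across, 12 mm high, 12 g, standing on its flat end in the open half, away from the low-walled corner; smooth: it slides on the tote's floor from about 12 to 18 degrees of slope; rubbing along a wall it needs more: 37 degrees or a little more of tilt with the corner lowest brings it home (less if first tipped towards one wall, then the other).
- bushing0_c (a point): Centre of a loose brass stepped bushing, 14 mm across, 14 mm high, 12 g, lying in the half that the cover closes; it is to stay in there.
- bushing1_c (a point): Centre of a loose brass stepped bushing, 14 mm across, 14 mm high, 12 g, lying in the half that the cover closes; it is to stay in there.
- bushing2_c (a point): Centre of a loose brass stepped bushing, 14 mm across, 14 mm high, 12 g, lying in the half that the cover closes; it is to stay in there.
- flask: Bystander: drinking bottle, 68 mm across, 130 mm tall; origin at the centre of its underside.
- driver: Bystander: screwdriver lying on the bench, about 200 mm long along its x.
- tape: Bystander: roll of tape lying flat, 90 mm across, 24 mm high; origin at the centre of its underside.
Not all that is in view belongs to the job. There is more than one size of the tote; the one meant has the size given above.

How it is judged:
On the way:
1. the cover is fully shut (within 5 mm) while the tote stands level on the bench (value of joint cover below 0.005 m and angle between tote_grip's own z axis and vertical below 0.06 rad and height (world z) of tote_corner below 0.012 m), for 0.2 s.
At the end, for the whole second after the job is handed in: Tote still in the gripper (over 1 N), tilted 0.2 to 1.0 rad, its low-walled inner corner over 15 mm above the bench, under 20 mm/s and 0.1 rad/s; all three shells within 65 mm of that corner; cover shut within 6 mm, bushings under it; bystanders within 30 mm of their starts (value of joint cover below 0.006 m and distance between each of housing0_c, housing1_c, housing2_c and tote_corner below 0.065 m and z of each of housing0_c, housing1_c, housing2_c, bushing0_c, bushing1_c, bushing2_c in the frame of tote_corner below 0.045 m and x of bushing0_c in the frame of tote_corner between 0.098 and 0.194 m and y of bushing0_c in the frame of tote_corner between -0.002 and 0.134 m and z of each of bushing0_c, bushing1_c, bushing2_c in the frame of tote_corner above -0.002 m and x of bushing1_c in the frame of tote_corner between 0.098 and 0.194 m and y of bushing1_c in the frame of tote_corner between -0.002 and 0.134 m and x of bushing2_c in the frame of tote_corner between 0.098 and 0.194 m and y of bushing2_c in the frame of tote_corner between -0.002 and 0.134 m and angle between tote_grip's own z axis and vertical between 0.2 and 1 rad and height (world z) of tote_corner above 0.015 m and contact force between the fingers and tote above 1 N and linear speed of tote below 0.02 m/s and angular speed of tote below 0.1 rad/s and distance of each of flask, driver, tape from where it was at the start of the episode below 0.03 m); the arm keeps its last pose, push and grip.
It fails at once if the tote is tilted or lifted while its cover is open (value of joint cover above 0.02 m and (angle between tote_grip's own z axis and vertical above 0.2 rad or height (world z) of tote_corner above 0.03 m)).
It fails at once if a bystander is knocked away (distance of any of flask, driver, tape from where it was at the start of the episode above 0.05 m).
It also fails if it takes over 54 s, if anything falls off the work surface, if the arm or the gripper's body presses on something with over 40 N, if the wrist force passes 120 N, or if a joint passes its speed limit or range.

## Working session

There is one attempt and no reset: what is moved stays moved. The work goes in short steps, Python scripts to look and compute and a tool call to move; the robot and the scene stay as the last step left them, time stands still between calls to the robot, and variables do not carry over. Pictures are saved under pics/ and viewed, at most 10 in all, crops included, and the job is handed in when it is done.

Besides the shell and the picture viewer there is one more tool, called after "Call:" in YAML: its name, and indented under it one key for each argument. servo_tool: Moves the arm, as the interface text tells. Its arguments: {"type":"object","properties":{"increments":{"type":"array","items":{"type":"array","items":{"type":"number"}}},"squeeze":{"type":"number"}},"required":["increments"]}

```bash
mkdir -p pics; ls
cat > h.py <<'E'
import numpy as np, cv2
from rig import manip, optics, finder
def cal(c):
    k=optics.get_calibration(c); f=192/np.tan(np.radians(k["fov_y"])/2)
    return f,k["cx"],k["cy"],np.array(k["world_to_cam"])
def proj(c,p):
    f,cx,cy,T=cal(c); q=T@np.append(p,1); return np.array([cx+f*q[0]/q[2],cy+f*q[1]/q[2]])
def ray(c,uv):
    f,cx,cy,T=cal(c); R=T[:3,:3]; o=-R.T@T[:3,3]; d=R.T@np.array([(uv[0]-cx)/f,(uv[1]-cy)/f,1]); return o,d
def atz(c,uv,z):
    o,d=ray(c,uv); return o+d*(z-o[2])/d[2]
def save(c,n):
    im=optics.get_image(c); cv2.imwrite(f"pics/{n}.png",im[...,::-1]); return im
E
python3 - <<'E'
from h import *
a=save("top","t0"); b=save("side","s0"); cv2.imwrite("pics/both.png",np.vstack([a,b])[...,::-1])
np.set_printoptions(precision=4,suppress=True)
for c,zs in(("top",1),("side",0)):
  f,cx,cy,T=cal(c); print(c,f,cx,cy,-T[:3,:3].T@T[:3,3])
  for n,z in(("tote",0),("tote_grip",.082),("tote_corner",.004),("cover_knob",.066),("flask",0),("driver",0.01),("tape",0)):
    print(n,[(np.array(d["at"]).round(1).tolist(),round(d["p"],2),atz(c,d["at"],z)[:2].round(3).tolist()) for d in finder.tip_of(n,c)[:4]])
E
```

```text
pics
top 455.8858393782046 258.6183789973233 185.9381263454661 [ 0.4314 -0.0085  1.2663]
tote [([288.4, 106.0], 0.81, [0.798, -0.11]), ([281.2, 208.6], 0.75, [0.505, -0.085]), ([196.6, 209.4], 0.59, [0.504, 0.15]), ([291.2, 251.0], 0.52, [0.388, -0.111])]
tote_grip [([290.7, 103.3], 0.76, [0.781, -0.109]), ([186.6, 208.7], 0.56, [0.502, 0.165])]
tote_corner [([291.3, 248.7], 0.9, [0.395, -0.111]), ([282.2, 80.1], 0.78, [0.872, -0.093]), ([164.5, 205.7], 0.72, [0.515, 0.238])]
cover_knob [([240.3, 169.7], 0.83, [0.605, 0.026]), ([297.4, 119.8], 0.68, [0.74, -0.128]), ([207.6, 206.3], 0.59, [0.509, 0.112])]
flask [([102.4, 155.3], 0.65, [0.658, 0.414]), ([239.9, 165.6], 0.62, [0.627, 0.029]), ([290.6, 248.8], 0.24, [0.394, -0.11])]
driver [([381.6, 177.3], 0.64, [0.59, -0.366])]
tape [([392.2, 248.6], 0.93, [0.393, -0.391])]
side 360.8828920402926 258.2953952665297 195.85918741335786 [0.1029 0.8902 0.768 ]
tote [([248.8, 249.8], 0.88, [0.496, 0.163]), ([276.1, 210.3], 0.78, [0.507, -0.062]), ([213.7, 180.4], 0.7, [0.812, -0.127]), ([286.2, 166.2], 0.18, [0.6, -0.37])]
tote_grip [([279.0, 188.3], 0.74, [0.508, -0.082]), ([249.0, 234.6], 0.72, [0.484, 0.184]), ([212.7, 169.9], 0.67, [0.78, -0.08])]
tote_corner [([197.5, 181.0], 0.9, [0.862, -0.088]), ([311.4, 212.9], 0.84, [0.388, -0.101])]
cover_knob [([249.1, 227.3], 0.79, [0.509, 0.137]), ([238.1, 201.5], 0.69, [0.606, 0.035]), ([228.0, 173.2], 0.47, [0.731, -0.109]), ([308.4, 209.7], 0.33, [0.38, -0.033])]
flask [([155.5, 283.1], 0.78, [0.661, 0.402])]
driver [([286.8, 164.0], 0.71, [0.599, -0.372])]
tape [([336.2, 175.4], 0.8, [0.388, -0.397])]
```

Run:
```python
import cv2
a=cv2.imread("pics/t0.png"); cv2.imwrite("pics/t0c.png",cv2.resize(a[60:300,80:420],None,fx=2.3,fy=2.3,interpolation=cv2.INTER_CUBIC))
```

```text
(no output)
```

View pics/t0c.png

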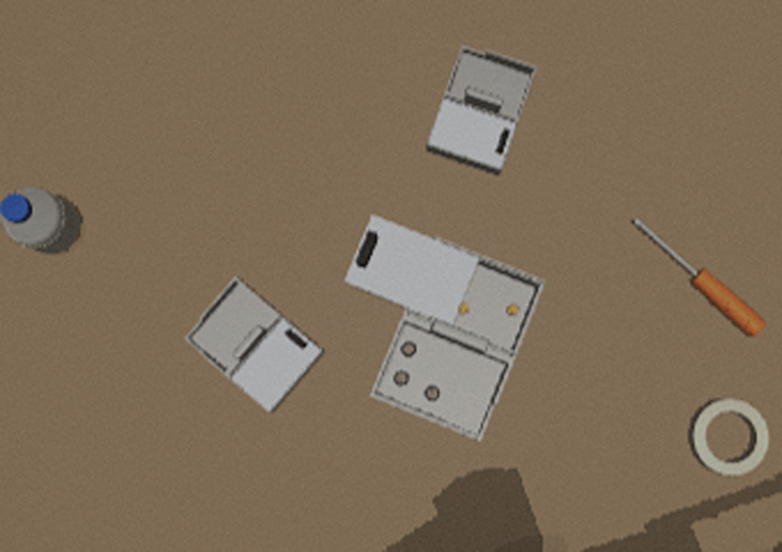

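View pics/s0.png

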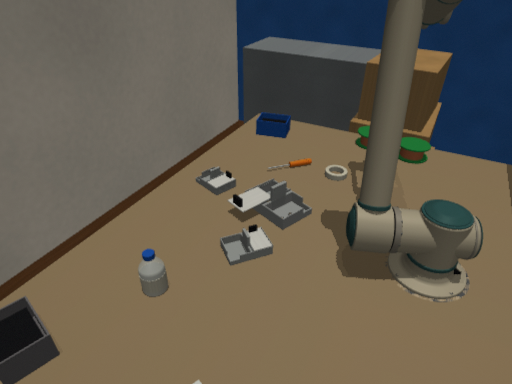

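The top picture shows three totes (crop scale 2.3, offset 80,60). The large one is at top px (281,208), with its cover overhanging up-left, two brass bushings visible, and three shells at crop (408,349), (401,378) and (432,393). Two small look-alikes, both with shut covers, are at px (191,209) and (288,106). I choose the large one and check its size.

```bash
python3 - <<'E'
from h import *
from scipy.spatial.transform import Rotation as R
np.set_printoptions(precision=4,suppress=True)
s=manip.get_state(); print(s["clock"],s["position"],s["ee_rot"],s["width"],s["contact_force"])
w,x,y,z=s["ee_rot"]; print(R.from_quat([x,y,z,w]).as_matrix())
g=lambda u,v:np.array([u/2.3+80,v/2.3+60])
A=atz("top",g(480,438),.024);B=atz("top",g(543,280),.045);C=atz("top",g(372,395),.045)
print("A low",A,"B +x-y",B,"C -x+y",C, np.linalg.norm(B-A),np.linalg.norm(C-A)," centre",(B+C)/2, "yaw",np.degrees(np.arctan2(*(B-A)[[1,0]])),np.degrees(np.arctan2(*(C-A)[[1,0]]))-90)
k=atz("top",g(368,249),.075); print("knob",k)
yaw=np.arctan2(*(B-A)[[1,0]]);c=(B+C)/2
d=k[:2]-c[:2]; print("knob in tote",np.array([[np.cos(yaw),np.sin(yaw)],[-np.sin(yaw),np.cos(yaw)]])@d)
E
python3 - <<'E'
import cv2
a=cv2.imread("pics/t0.png"); cv2.imwrite("pics/t0d.png",cv2.resize(a[145:260,220:325],None,fx=5,fy=5,interpolation=cv2.INTER_CUBIC))
E
```

```text
0.8 [ 0.2531 -0.5163  0.2394] [0.0001 0.9741 0.2259 0.    ] 0.08558377254088155 [ 0.3094 -1.0086 -0.1539]
[[ 0.8979  0.4402  0.    ]
 [ 0.4402 -0.8979 -0.0001]
 [-0.      0.0001 -1.    ]]
A low [ 0.3905 -0.1028  0.024 ] B +x-y [ 0.5744 -0.1778  0.045 ] C -x+y [0.4415 0.0234 0.045 ] 0.19978186320017874 0.13762788501200546  centre [ 0.508  -0.0772  0.045 ] yaw -22.197912287280122 -22.008050001130655
knob [0.6079 0.0266 0.075 ]
knob in tote [0.0533 0.1339]
```

View pics/t0d.png

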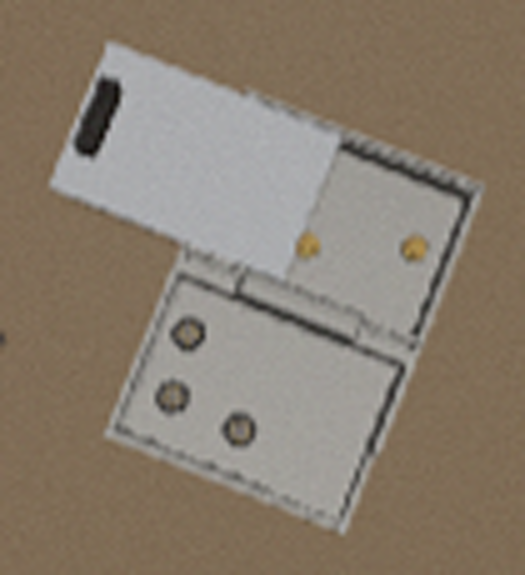

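The crop confirms the big tote: 200 x 138 mm measured, centre (0.508, -0.077), yaw -22°, knob at (0.608, 0.027), so the cover is about 78 mm open. I set out now, turning the tool's x along the tote's +y with the fingers shut.

Call:
servo_tool:
  increments:
    - [4.5,-1,0,0,0,-8.4,1]
    - [4.5,-1,0,0,0,-8.4,1]
    - [4.5,-1,0,0,0,-8.4,1]
    - [4.5,-1,0,0,0,-8.4,1]
    - [4.5,-1,0,0,0,-8.4,1]
  squeeze: 60

```text
clock: 1.3
position: [0.3824, -0.3293, 0.2393]
ee_rot: [0.0, 0.827, 0.562, 0.0]
contact_force: [0.3, 0.4, -0.1]
width: 0.0122
gripper_force: 0.0
```

```bash
cat >> h.py <<'E'
from scipy.spatial.transform import Rotation as R
np.set_printoptions(precision=4,suppress=True)
def pose():
    s=manip.get_state(); w,x,y,z=s["ee_rot"]; return s,np.array(s["position"]),R.from_quat([x,y,z,w]).as_matrix()
def go(target,yaw=None):
    s,p,M=pose(); print("clock",s["clock"],"pos",p,"q",np.array(s["qpos"]),"F",np.array(s["contact_force"]),"w",s["width"],s["gripper_force"])
    print("shift cm",100*M.T@(np.array(target)-p),"toolx angle",np.degrees(np.arctan2(M[1,0],M[0,0])),"z",M[:,2])
def tote2w(p,c=(.508,-.0772),yaw=-22.1):
    a=np.radians(yaw); return np.array([c[0]+np.cos(a)*p[0]-np.sin(a)*p[1],c[1]+np.sin(a)*p[0]+np.cos(a)*p[1],p[2]])
E
python3 -c "
from h import *
go(tote2w([.0545,.171,.16]))"
```

```text
clock 1.3 pos [ 0.3824 -0.3293  0.2393] q [-0.8493  0.1692  1.6492  0.0005  1.3223 -0.4735] F [ 0.2688  0.4102 -0.1101] w 0.01221768058278351 0.0
shift cm [45.1086  8.0377  7.9381] toolx angle 68.45754391005468 z [ 0.001  -0.0003 -1.    ]
```

Call:
servo_tool:
  increments:
    - [4.9,0.9,0,0,0,0,1]
    - [4.9,0.9,0,0,0,0,1]
    - [4.9,0.9,0,0,0,0,1]
    - [4.9,0.9,0,0,0,0,1]
    - [4.9,0.9,0,0,0,0,1]

```text
clock: 1.8
position: [0.515, -0.1182, 0.2396]
ee_rot: [0.0, 0.828, 0.56, 0.0]
contact_force: [0.1, -0.5, -0.3]
width: 0.0
gripper_force: 0.0
```

Call:
servo_tool:
  increments:
    - [4.5,0.8,0,0,0,0,1]
    - [4.5,0.8,0,0,0,0,1]
    - [4.5,0.8,2.5,0,0,0,1]
    - [4.5,0.8,2.5,0,0,0,1]
    - [1,0,1.5,0,0,0,1]

```text
clock: 2.3
position: [0.6142, 0.0453, 0.1743]
ee_rot: [-0.001, 0.827, 0.562, 0.0]
contact_force: [-0.0, -0.4, -0.3]
width: 0.0002
gripper_force: 0.0
```

```bash
python3 -c "
from h import *
go(tote2w([.0545,.171,.066]))
save('wrist','w1')
for n,z in(('cover_knob',.08),('tote_grip',.102),('tote_corner',.004)):
  print(n,[(np.array(d['at']).round(1).tolist(),round(d['p'],2),atz('wrist',d['at'],z if n!='cover_knob' else .066)) for d in finder.tip_of(n,'wrist')[:3]])
print('pred knob',proj('wrist',tote2w([.0545,.134,.066])))
"
```

```text
clock 2.3 pos [0.6142 0.0453 0.1743] q [-0.0405  0.3774  1.5176  0.002   1.2468  0.3373] F [-0.0394 -0.4096 -0.3167] w 0.0002186121500905036 0.0
shift cm [ 1.7377  0.2388 10.8318] toolx angle 68.32182375690758 z [-0.0001  0.0019 -1.    ]
cover_knob [([254.0, 209.9], 0.78, array([0.6073, 0.0291, 0.066 ])), ([111.2, 154.7], 0.67, array([0.5176, 0.116 , 0.066 ])), ([430.8, 293.0], 0.64, array([ 0.7304, -0.1091,  0.066 ]))]
tote_grip [([483.3, 266.2], 0.83, array([ 0.761 , -0.0694,  0.102 ])), ([62.9, 103.9], 0.55, array([0.5234, 0.1562, 0.102 ]))]
tote_corner [([63.6, 9.3], 0.89, array([0.5132, 0.2439, 0.004 ]))]
pred knob [254.3089 208.8073]
```

View pics/w1.png

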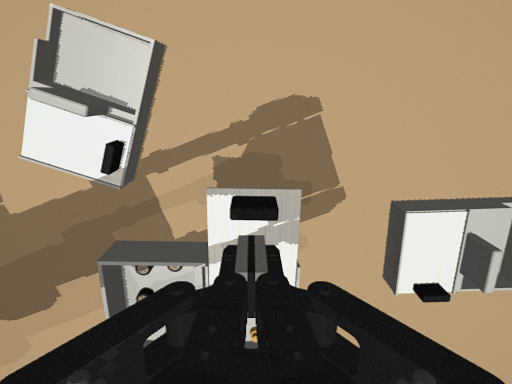

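The wrist view shows the knob at px (254,209), where predicted, and clear bench behind it. Next I go behind the bar, descend, and look at the pose.

Call:
servo_tool:
  increments:
    - [1.1,0.1,0,0,0,0,1]
    - [1,0.1,2.8,0,0,0,1]
    - [0,0,4,0,0,0,1]
    - [0,0,4,0,0,0,1]
    - [0,0,0,0,0,0,1]

```text
clock: 3.0
position: [0.6187, 0.0592, 0.0645]
ee_rot: [-0.003, 0.829, 0.559, -0.004]
contact_force: [-1.2, -0.2, -0.9]
width: 0.0001
gripper_force: 0.0
```

```bash
python3 -c "
from h import *
go(tote2w([.0545,.073,.066]))"
```

```text
clock 3.0 pos [0.6187 0.0592 0.0645] q [-0.0164  0.4863  1.6372 -0.0002  1.0274  0.3672] F [-1.191  -0.1608 -0.9092] w 0.00014347788173325627 0.0
shift cm [-9.5047  0.3048 -0.1157] toolx angle 68.02466719912707 z [-0.0094  0.     -1.    ]
```

Call:
servo_tool:
  increments:
    - [-1.5,0.1,-0.1,0,0,0,1]
    - [-1.5,0.1,0,0,0,0,1]
    - [-1.5,0.1,0,0,0,0,1]
    - [-1.5,0,0,0,0,0,1]
    - [-1.2,0,0,0,0,0,1]

```text
clock: 3.5
position: [0.5984, -0.0097, 0.0708]
ee_rot: [0.001, 0.829, 0.56, 0.001]
contact_force: [0.0, 1.1, 1.7]
width: -0.0
gripper_force: 0.8
```

Call:
servo_tool:
  increments:
    - [-1,0,0,0,0,0,1]
    - [-0.7,0,0,0,0,0,1]
    - [-0.4,0,0,0,0,0,1]
    - [-0.3,0,0,0,0,0,1]
    - [-0.1,0,0,0,0,0,1]

```text
clock: 4.0
position: [0.5888, -0.0311, 0.0691]
ee_rot: [-0.0, 0.828, 0.56, -0.0]
contact_force: [-0.0, 1.2, 0.7]
width: -0.0002
gripper_force: 0.6
```

```bash
python3 -c "
from h import *
go(tote2w([.0545,.073,.066]))"
```

```text
clock 4.0 pos [ 0.5888 -0.0311  0.0691] q [-0.1708  0.4376  1.7141 -0.0001  0.9905  0.2111] F [-0.025   1.1735  0.6939] w -0.00015123593388377215 0.6117065034823099
shift cm [-0.0064 -0.3023  0.309 ] toolx angle 68.1207358152248 z [-0.0006  0.     -1.    ]
```

Call:
servo_tool:
  increments:
    - [-0.2,0,0,0,0,0,1]
    - [-0.2,0,0,0,0,0,1]
    - [-0.2,0,0,0,0,0,1]
    - [-0.1,0,0,0,0,0,1]
    - [0,0,0,0,0,0,1]

```text
clock: 4.5
position: [0.5865, -0.0378, 0.0692]
ee_rot: [0.0, 0.828, 0.56, 0.0]
contact_force: [1.1, 0.5, -1.0]
width: -0.0
gripper_force: 0.6
```

```bash
python3 -c "
from h import *
go(tote2w([.0545,.073,.066]))
for n,z in (('cover_knob',.066),('tote_grip',.082),('tote_corner',.004),('tote',0)):
  if n=='cover_knob': save('top','t2')
  print(n,[(np.array(d['at']).round(1).tolist(),round(d['p'],2),atz('top',d['at'],z)) for d in finder.tip_of(n,'top')[:4]])
"
```

```text
clock 4.5 pos [ 0.5865 -0.0378  0.0692] q [-0.1826  0.4348  1.7189 -0.0003  0.9876  0.1996] F [ 1.1099  0.5019 -1.0217] w -2.0103747954937363e-05 0.5761091120984929
shift cm [ 0.6987 -0.3435  0.3185] toolx angle 68.11352862101559 z [ 0.0003 -0.0003 -1.    ]
cover_knob [([273.1, 176.4], 0.93, array([ 0.5869, -0.0609,  0.066 ])), ([211.3, 209.2], 0.91, array([0.5009, 0.1027, 0.066 ])), ([300.0, 118.4], 0.9, array([ 0.7441, -0.1351,  0.066 ]))]
tote_grip [([291.1, 103.1], 0.91, array([ 0.7817, -0.1103,  0.082 ])), ([284.5, 206.7], 0.87, array([ 0.5052, -0.089 ,  0.082 ])), ([284.9, 209.8], 0.75, array([ 0.4971, -0.09  ,  0.082 ])), ([186.1, 208.1], 0.72, array([0.5032, 0.1665, 0.082 ]))]
tote_corner [([165.0, 207.5], 0.85, array([0.51  , 0.2363, 0.004 ])), ([281.3, 80.8], 0.76, array([ 0.8703, -0.0899,  0.004 ])), ([290.9, 252.2], 0.74, array([ 0.385 , -0.1103,  0.004 ]))]
tote [([288.0, 106.4], 0.78, array([ 0.7964, -0.1084,  0.    ])), ([282.4, 208.6], 0.74, array([ 0.5051, -0.0887,  0.    ])), ([195.2, 209.5], 0.63, array([0.5041, 0.1534, 0.    ]))]
```

Run:
```python
import cv2
a=cv2.imread("pics/t2.png"); cv2.imwrite("pics/t2d.png",cv2.resize(a[145:260,220:325],None,fx=5,fy=5,interpolation=cv2.INTER_CUBIC))
```

```text
(no output)
```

View pics/t2d.png

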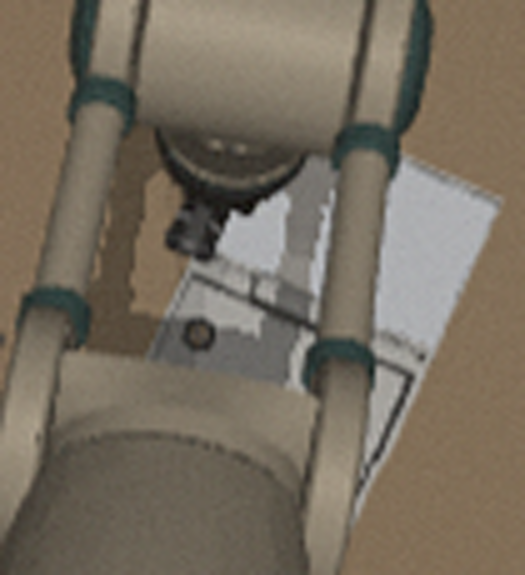

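The cover's bar was carried to its stop: after that the tote itself slid, its +x-y corner going from crop (484,187) to (500,200), about 8 mm. I'll back off, rise, and check with a close wrist view.

Call:
servo_tool:
  increments:
    - [0.8,0,0,0,0,0,1]
    - [0.4,0,-3,0,0,0,0]
    - [0,0,-4.8,0,0,0,-1]
    - [-1.5,-1,-4.5,0,0,0,-1]
    - [-4.5,-2,-0.5,0,0,0,-1]

```text
clock: 5.25
position: [0.5463, -0.0703, 0.2035]
ee_rot: [0.005, 0.827, 0.562, 0.005]
contact_force: [0.2, -1.5, 1.0]
width: 0.0579
gripper_force: 0.0
```

Call:
servo_tool:
  increments:
    - [-4.5,-2.1,0,0,0,0,-1]
    - [-4.7,0,0,0,0,0,-1]
    - [-2,0,0,0,0,0,-1]
    - [0,0,0,0,0,0,-1]
    - [0,0,0,0,0,0,-1]

```text
clock: 5.75
position: [0.4795, -0.1667, 0.1974]
ee_rot: [-0.0, 0.829, 0.56, 0.0]
contact_force: [0.3, -0.8, -0.5]
width: 0.0852
gripper_force: 0.0
```

```bash
python3 -c "
from h import *
go(tote2w([0,0,.069]))
save('wrist','w3'); 
for n,z in (('cover_knob',.066),('tote_grip',.082),('tote_corner',.004),('tote',0)):
  print(n,[(np.array(d['at']).round(1).tolist(),round(d['p'],2),atz('wrist',d['at'],z)) for d in finder.tip_of(n,'wrist')[:4]])
"
```

```text
clock 5.75 pos [ 0.4795 -0.1667  0.1974] q [-0.4723  0.2035  1.7133  0.0007  1.225  -0.0894] F [ 0.281  -0.8184 -0.4771] w 0.08516860859401008 0.0
shift cm [ 9.3623 -0.7023 12.846 ] toolx angle 68.05004020369073 z [ 0.0002  0.0007 -1.    ]
cover_knob [([314.6, 5.8], 0.79, array([ 0.5784, -0.0495,  0.066 ]))]
tote_grip [([238.9, 82.2], 0.63, array([ 0.5036, -0.0796,  0.082 ]))]
tote_corner [([150.2, 142.0], 0.76, array([ 0.3898, -0.0964,  0.004 ]))]
tote [([241.8, 83.6], 0.62, array([ 0.504 , -0.0781,  0.    ]))]
```

View pics/w3.png

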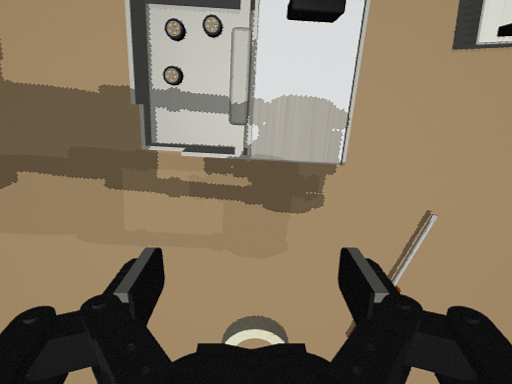

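Run:
```python
from h import *
L=atz('wrist',(145,149),.024);B=atz('wrist',(344,164),.045)
f1=atz('wrist',(238.5,124),.102);f2=atz('wrist',(242,28),.102)
v=B-L; yaw=np.degrees(np.arctan2(v[1],v[0])); v2=f2-f1; yaw2=np.degrees(np.arctan2(v2[1],v2[0]))-90
print(L,B,np.hypot(*v[:2]),yaw,"fin",f1,f2,np.hypot(*v2[:2]),yaw2,"fin c",(f1+f2)/2)
c=(L+B)[:2]/2; a=np.radians(yaw); c2=c+.07*np.array([-np.sin(a),np.cos(a)]); print("c from edge",c2)
# cover -y edge, in tote frame: bottom edge of white cover
for uv in((256,160),(300,162),(338,163)):
    p=atz('wrist',uv,.048)[:2]-c2; print(np.array([[np.cos(a),np.sin(a)],[-np.sin(a),np.cos(a)]])@p)
im=cv2.imread('pics/w3.png'); print(im[150:172,300].tolist())
```

```text
[ 0.3888 -0.1006  0.024 ] [ 0.5684 -0.1841  0.045 ] 0.1980604833189605 -24.934401375773234 fin [ 0.4926 -0.1075  0.102 ] [ 0.5192 -0.0495  0.102 ] 0.0638130926174061 -24.630597862530365 fin c [ 0.5059 -0.0785  0.102 ]
c from edge [ 0.5081 -0.0789]
[ 0.014  -0.0701]
[ 0.056  -0.0698]
[ 0.0922 -0.0687]
[[154, 165, 169], [153, 164, 168], [158, 167, 170], [158, 167, 172], [156, 165, 169], [155, 164, 169], [156, 165, 169], [156, 163, 168], [155, 163, 167], [157, 165, 170], [156, 164, 166], [124, 128, 129], [85, 101, 111], [66, 90, 106], [69, 91, 107], [69, 91, 109], [68, 91, 107], [67, 90, 106], [68, 90, 106], [68, 90, 107], [69, 90, 108], [69, 93, 108]]
```

The wrist view shows the white cover flush to the -y wall (row about 162), within a couple of mm of shut. The fin spans px (233–250, 28–124), giving centre (0.506, -0.079) and yaw -24.8°. I'm going above the fin.

Call:
servo_tool:
  increments:
    - [0,0,0,0,0,2.8,-1]
    - [3,-0.4,0,0,0,0,-1]
    - [3,-0.4,0,0,0,0,-1]
    - [3.1,-0.5,0,0,0,0,-1]
    - [0,0,0,0,0,0,-1]

```text
clock: 6.5
position: [0.5063, -0.0752, 0.1972]
ee_rot: [-0.001, 0.841, 0.542, 0.001]
contact_force: [0.6, 0.4, 0.4]
width: 0.0855
gripper_force: 0.0
```

```bash
python3 -c "
from h import *
C=dict(c=(.506,-.0787),yaw=-24.8)
go(tote2w([0,0,.07],**C))
im=save('wrist','w4')
for n,z in (('cover_knob',.066),('tote_grip',.082)):
  print(n,[(np.array(d['at']).round(1).tolist(),round(d['p'],2),atz('wrist',d['at'],z)) for d in finder.tip_of(n,'wrist')[:4]])
print([proj('wrist',tote2w([sx*.02+.0545,.056+sy*.006,.08],**C)) for sx,sy in((-1,-1),(1,-1),(1,1),(-1,1))])
print([proj('wrist',tote2w([sx*.007,sy*.033,.102],**C)) for sx,sy in((-1,-1),(1,-1),(1,1),(-1,1))])
"
```

```text
clock 6.5 pos [ 0.5063 -0.0752  0.1972] q [-0.2847  0.2099  1.7052  0.002   1.2269  0.1408] F [0.5683 0.3756 0.4162] w 0.08546873132350803 0.0
shift cm [-0.3593  0.1222 12.721 ] toolx angle 65.57958816481963 z [ 0.0002  0.0019 -1.    ]
cover_knob [([507.3, 127.5], 0.86, array([ 0.7276, -0.1214,  0.066 ])), ([315.8, 127.1], 0.69, array([ 0.5778, -0.0527,  0.066 ]))]
tote_grip [([252.9, 198.1], 0.93, array([ 0.504 , -0.0848,  0.082 ]))]
[array([294.5325, 132.4508]), array([343.333 , 132.6308]), array([344.7762, 117.5978]), array([295.2419, 117.4146])]
[array([243.6462, 236.082 ]), array([260.424 , 236.1429]), array([261.5606, 158.1749]), array([243.323 , 158.1079])]
```

View pics/w4.png

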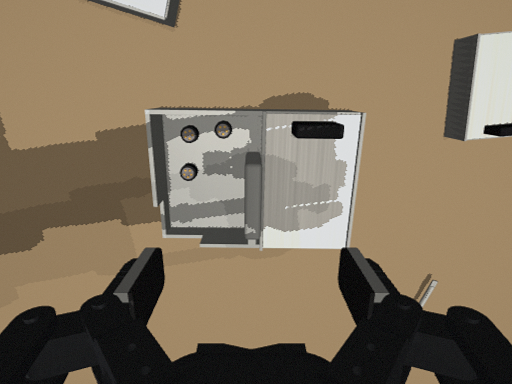

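```bash
python3 -c "
import cv2
a=cv2.imread('pics/w4.png'); cv2.imwrite('pics/w4c.png',cv2.resize(a[95:255,235:370],None,fx=3.7*1.4,fy=3.7,interpolation=cv2.INTER_NEAREST))
from h import *
C=dict(c=(.506,-.0787),yaw=-24.8)
print([proj('wrist',tote2w([.08,y,z],**C)).round(1) for y,z in((.07,.045),(.068,.048),(-.068,.048),(-.07,.045),(.05,.048),(.05,.08),(.062,.08))])
print(a[104:142,318].mean(1).round().tolist()); print(a[104:125,355].mean(1).round().tolist()); print(a[240:256,340].mean(1).round().tolist())
"
```

```text
[array([340.4, 105.8]), array([341.1, 108.2]), array([328.7, 243.7]), array([327.8, 244.1]), array([339.2, 128.4]), array([350. , 132.7]), array([351.6, 117.6])]
[88.0, 91.0, 89.0, 88.0, 90.0, 84.0, 66.0, 69.0, 123.0, 122.0, 152.0, 173.0, 172.0, 171.0, 173.0, 176.0, 181.0, 81.0, 12.0, 7.0, 14.0, 11.0, 39.0, 37.0, 27.0, 24.0, 26.0, 19.0, 22.0, 23.0, 20.0, 23.0, 21.0, 15.0, 62.0, 161.0, 162.0, 160.0]
[135.0, 134.0, 135.0, 135.0, 134.0, 137.0, 137.0, 83.0, 133.0, 174.0, 135.0, 220.0, 223.0, 222.0, 223.0, 222.0, 222.0, 223.0, 222.0, 222.0, 222.0]
[222.0, 222.0, 221.0, 221.0, 221.0, 222.0, 223.0, 226.0, 213.0, 132.0, 92.0, 91.0, 85.0, 66.0, 62.0, 62.0]
```

View pics/w4c.png

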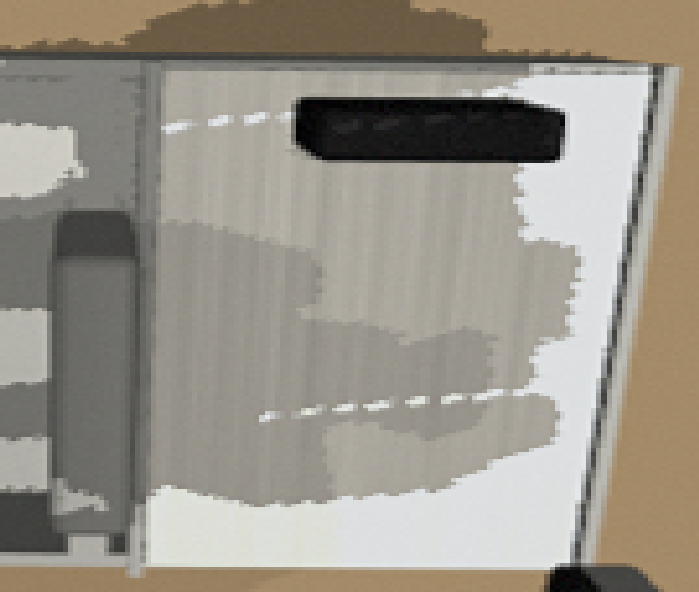

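The crop shows the tote rim visible beyond the cover's +y edge and the cover reaching the -y edge, so it is shut. Now I descend on the fin and close.

Call:
servo_tool:
  increments:
    - [-0.4,0.1,3,0,0,0,-1]
    - [-0.3,0.1,4,0,0,0,-1]
    - [0,0,3.7,0,0,0,-1]
    - [0,0,2,0,0,0,-1]
    - [0,0,0,0,0,0,-1]

```text
clock: 7.15
position: [0.5019, -0.0865, 0.0675]
ee_rot: [-0.003, 0.842, 0.539, -0.002]
contact_force: [-0.6, 0.2, 0.5]
width: 0.0851
gripper_force: 0.0
```

Call:
servo_tool:
  increments:
    - [0,0,0,0,0,0,0]
    - [0,0,0,0,0,0,0.5]
    - [0,0,0,0,0,0,1]
    - [0,0,0,0,0,0,1]
    - [0,0,0,0,0,0,1]
  squeeze: 110

```text
clock: 7.65
position: [0.5045, -0.0861, 0.0713]
ee_rot: [0.0, 0.842, 0.54, 0.0]
contact_force: [-5.2, 1.7, 8.1]
width: 0.0129
gripper_force: 85.4
```

```bash
python3 -c "
from h import *
go([.504,-.0827,.069])"
```

```text
clock 7.65 pos [ 0.5045 -0.0861  0.0713] q [-0.305   0.3375  1.8843 -0.0001  0.9195  0.1259] F [-5.1999  1.6874  8.0722] w 0.012885074685986429 85.35888433456421
shift cm [ 0.2878 -0.1821  0.2257] toolx angle 65.31549166690111 z [ 0.0003 -0.0001 -1.    ]
```

Call:
servo_tool:
  increments:
    - [0,0,-0.5,0,0,0,1]
    - [0,0,-1,0,0,0,1]
    - [0,0,-2,0,0,0,1]
    - [0,0,-3,0,0,0,1]
    - [0,0,-3,0,0,0,1]

```text
clock: 8.15
position: [0.5037, -0.0859, 0.166]
ee_rot: [-0.001, 0.842, 0.54, -0.001]
contact_force: [1.0, 0.1, -4.2]
width: 0.0133
gripper_force: 107.6
```

Call:
servo_tool:
  increments:
    - [0,0,-3,0,0,0,1]
    - [0,0,-3,0,0,0,1]
    - [0,0,-2,0,0,0,1]
    - [0,0,-1,0,0,0,1]
    - [0,0,0,0,0,0,1]

```text
clock: 8.65
position: [0.5049, -0.0862, 0.2565]
ee_rot: [0.001, 0.842, 0.54, 0.001]
contact_force: [-0.8, 0.5, -5.0]
width: 0.0127
gripper_force: 107.6
```

```bash
python3 -c "
from h import *
go([.504,-.0827,.25])"
```

```text
clock 8.65 pos [ 0.5049 -0.0862  0.2565] q [-0.305   0.1699  1.6048 -0.0001  1.3644  0.1258] F [-0.7832  0.4748 -5.0123] w 0.012718864769219717 107.64122486114502
shift cm [ 0.284  -0.2331  0.6506] toolx angle 65.3207088662422 z [ 0.0023 -0.0008 -1.    ]
```

Call:
servo_tool:
  increments:
    - [0,0,0,-3,0,0,1]
    - [0,0,0,-5,0,0,1]
    - [0,0,0,-5,0,0,1]
    - [0,0,0,-5,0,0,1]
    - [0,0,0,-5,0,0,1]

```text
clock: 9.15
position: [0.5025, -0.0856, 0.2529]
ee_rot: [0.167, 0.825, 0.529, 0.107]
contact_force: [-0.3, 0.8, -5.1]
width: 0.0125
gripper_force: 107.9
```

Call:
servo_tool:
  increments:
    - [0,0,0,-3,0,0,1]
    - [0,0,0,0,0,0,1]
    - [0,0,0,0,0,0,1]
    - [0,0,0,0,0,0,1]
    - [0,0,0,0,0,0,1]

```text
clock: 9.65
position: [0.5052, -0.0865, 0.2552]
ee_rot: [0.189, 0.82, 0.526, 0.121]
contact_force: [0.4, 1.1, -3.6]
width: 0.013
gripper_force: 107.9
```

```bash
python3 -c "
from h import *
go([.504,-.0827,.25])"
```

```text
clock 9.65 pos [ 0.5052 -0.0865  0.2552] q [-0.2502 -0.0366  1.9288 -0.1096  0.8058  0.2391] F [ 0.4253  1.1083 -3.5607] w 0.013035117038206336 107.9280138015747
shift cm [ 0.2958 -0.4701  0.3521] toolx angle 65.2963557228445 z [ 0.3976 -0.1831 -0.8991]
```

Call:
servo_tool:
  increments:
    - [0,0,0,0,3,0,1]
    - [0,0,0,0,5,0,1]
    - [0,0,0,0,5,0,1]
    - [0,0,0,0,5,0,1]
    - [0,0,0,0,5,0,1]

```text
clock: 10.15
position: [0.5049, -0.0875, 0.256]
ee_rot: [0.082, 0.779, 0.554, 0.283]
contact_force: [-0.5, -0.3, -6.4]
width: 0.0129
gripper_force: 108.0
```

Call:
servo_tool:
  increments:
    - [0,0,0,0,5,0,1]
    - [0,0,0,0,4,0,1]
    - [0,0,0,0,0,0,1]
    - [0,0,0,0,0,0,1]
    - [0,0,0,0,0,0,1]

```text
clock: 10.65
position: [0.5047, -0.0863, 0.2555]
ee_rot: [0.038, 0.755, 0.558, 0.342]
contact_force: [0.4, -0.0, -4.1]
width: 0.0127
gripper_force: 108.0
```

```bash
cat > chk.py <<'E'
from h import *
import sys
go([.504,-.0827,.25]); s,p,M=pose()
print("tilt",np.arccos(-M[2,2]))
im=save('top',sys.argv[1]+'t'); 
# tote pose from tool: tote x=tool y, tote y=tool x, z=-tool z ; TCP at tote (0,0,.071)
T=np.stack([M[:,1],M[:,0],-M[:,2]],1); o=p-T@np.array([0,0,.071])
cor=o+T@np.array([-.096,-.066,.004]); print("corner",cor)
for cam in('top','side','wrist'):
    if cam!='top': save(cam,sys.argv[1]+cam[0])
    print(cam,'pred corner',proj(cam,cor).round(1),[(np.round(d['at'],1).tolist(),round(d['p'],2)) for d in finder.tip_of('tote_corner',cam)[:3]])
    n=T[:,2]
    for d in finder.tip_of('housing0_c',cam)[:6]:
        oo,dd=ray(cam,d['at']); q=oo+dd*(((o+.010*n-oo)@n)/(dd@n)); print('  shell',np.round(d['at'],1),round(d['p'],2),'in corner frame',(T.T@(q-cor)).round(3))
E
python3 chk.py a
```

```text
clock 10.65 pos [ 0.5047 -0.0863  0.2555] q [-0.7749  0.0121  2.0126  0.7954  1.0595 -0.8627] F [ 0.3735 -0.0397 -4.1332] w 0.01268782061509777 108.01137328147888
shift cm [ 0.0443 -0.4294  0.4969] toolx angle 80.6644186124128 z [ 0.5587  0.3245 -0.7632]
tilt 0.7025187994613877
corner [ 0.4542 -0.086   0.1309]
top pred corner [284.9 226. ] [([279.1, 82.8], 0.85), ([282.4, 226.7], 0.77), ([161.2, 207.5], 0.68)]
  shell [281.6 227.4] 0.55 in corner frame [-0.002  0.011  0.006]
side pred corner [294.8 179.6] [([193.7, 178.7], 0.91), ([230.5, 262.8], 0.88)]
wrist pred corner [129.3 291.9] [([126.6, 285.9], 0.97), ([73.6, 18.6], 0.7)]
  shell [134.9 277.5] 0.57 in corner frame [0.009 0.017 0.006]
```

View pics/aw.png

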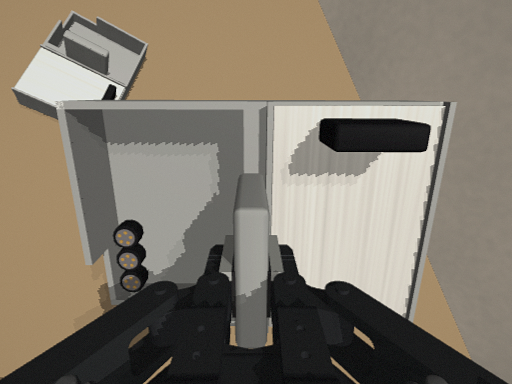

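The wrist view shows all three shells lined up on the -x wall down into the low corner (px (127,236), (131,259), (133,281)), and the cover still shut. I measure the farthest shell after a still half-second.

Call:
servo_tool:
  increments:
    - [0,0,0,0,0,0,1]
    - [0,0,0,0,0,0,1]
    - [0,0,0,0,0,0,1]
    - [0,0,0,0,0,0,1]
    - [0,0,0,0,0,0,1]

```text
clock: 11.6
position: [0.5045, -0.0862, 0.2553]
ee_rot: [0.037, 0.755, 0.558, 0.343]
contact_force: [0.1, 0.2, -4.6]
width: 0.0127
gripper_force: 108.0
```

Run:
```python
from h import *
s,p,M=pose(); T=np.stack([M[:,1],M[:,0],-M[:,2]],1); o=p-T@np.array([0,0,.071]); cor=o+T@np.array([-.096,-.066,.004]); n=T[:,2]
ok=True
for uv in((126,237),(130,260),(132,282)):
    oo,dd=ray('wrist',uv); q=oo+dd*(((o+.016*n-oo)@n)/(dd@n)); l=T.T@(q-cor); print(l.round(3),np.linalg.norm(l)); ok&=np.linalg.norm(l)<.06
print(s["gripper_force"],np.abs(s["qd"]).max(),"corner z",cor[2])
if ok and s["gripper_force"]>50: print(manip.sign_off())
```

```text
[0.009 0.052 0.012] 0.05434825975338486
[0.01  0.034 0.012] 0.03761044182583988
[0.009 0.016 0.012] 0.022096789437545627
108.02941560745239 0.007189325341905771 corner z 0.13069245304488944
the job is handed in; nothing more can be done
None
```

I handed the job in at 11.6 s with the cover shut and the tote held still in the gripper, tilted about 0.70 rad with its low corner about 0.13 m above the bench; all three shells measured within 55 mm of that corner.

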